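# Check off the archive boxes by their lid studs

## Task

Mark the checked archive boxes as done by pressing down the black stud on each lid with a light touch of the fingertips, so that it stays about half way down or lower: first the tall box, then the long box, then the flat box. Do not press the round box's stud, which is not checked yet, and do not lift or shove any box, nor disturb the stamp, cup and loupe.

Things in the scene. Friction and masses are not known exactly. Their poses are not given: they have to be found in the camera images.
- tall_box: the tall box: brown cardboard, square in plan, 84 x 84 mm and 140 mm high (lid top). Loose on the table, upright, 0.5 to 0.9 kg, origin at the centre of its underside, z up.
- tall_stud_top (a point): centre of the top face of the stud in the middle of the tall box's lid: a black round button 34 mm across, 26 mm above the lid when up, in a flat grey collar. It slides 20 mm straight down (3.7 N starts it, rising evenly to 7.2 N at the bottom) and stays where it is left, with no spring-back. The bottom stop is hard, so stop short of it: over 25 N is rough. This point moves with it.
- tall_stud (a joint): joint of the stud on the tall box: 0 m = fully up, 0.020 m = fully down, grows as it is pressed; starts between 0 and 0.001. It counts as down beyond 0.005.
- long_box: the long box: brown cardboard, 64 mm along its x, 150 mm along its y, 75 mm high (lid top). Loose on the table, upright, 0.5 to 0.9 kg, origin at the centre of its underside, z up.
- long_stud_top (a point): centre of the top face of the stud in the middle of the long box's lid: a black round button 34 mm across, 26 mm above the lid when up, in a flat grey collar. It slides 20 mm straight down (3.7 N starts it, rising evenly to 7.2 N at the bottom) and stays where it is left, with no spring-back. The bottom stop is hard, so stop short of it: over 25 N is rough. This point moves with it.
- long_stud (a joint): joint of the stud on the long box: 0 m = fully up, 0.020 m = fully down, grows as it is pressed; starts between 0 and 0.001. It counts as down beyond 0.005.
- flat_box: the flat box: brown cardboard, square in plan, 120 x 120 mm and only 45 mm high (lid top). Loose on the table, upright, 0.5 to 0.9 kg, origin at the centre of its underside, z up.
- flat_stud_top (a point): centre of the top face of the stud in the middle of the flat box's lid: a black round button 34 mm across, 26 mm above the lid when up, in a flat grey collar. It slides 20 mm straight down (3.7 N starts it, rising evenly to 7.2 N at the bottom) and stays where it is left, with no spring-back. The bottom stop is hard, so stop short of it: over 25 N is rough. This point moves with it.
- flat_stud (a joint): joint of the stud on the flat box: 0 m = fully up, 0.020 m = fully down, grows as it is pressed; starts between 0 and 0.001. It counts as down beyond 0.005.
- round_box: the round box: a brown cardboard drum 100 mm across and 95 mm high (lid top), with the same kind of stud; to be left alone. Loose on the table, upright, 0.5 to 0.9 kg, origin at the centre of its underside, z up.
- round_stud_top (a point): centre of the top face of the stud in the middle of the round box's lid: a black round button 34 mm across, 26 mm above the lid when up, in a flat grey collar. It slides 20 mm straight down (3.7 N starts it, rising evenly to 7.2 N at the bottom) and stays where it is left, with no spring-back. The bottom stop is hard, so stop short of it: over 25 N is rough. This point moves with it.
- round_stud (a joint): joint of the stud on the round box: 0 m = fully up, 0.020 m = fully down, grows as it is pressed; starts between 0 and 0.001. It counts as down beyond 0.005.
- stamp: wooden hand stamp, loose, 40 mm across the foot, 73 mm high, origin at the centre of its underside; a bystander
- cup: white ceramic cup, loose, 72 mm across the rim, 95 mm high, origin at the centre of its underside; a bystander
- loupe: magnifying loupe, black rims and clear middle, loose, 48 mm across, 38 mm high, origin at the centre of its underside; a bystander

How it is judged:
On the way, in this order (a step that is already met when the one before it is completed fails the run):
1. the stud of the tall box is down (value of joint tall_stud above 0.005 m), for 0.1 s.
2. the stud of the long box is down (value of joint long_stud above 0.005 m), for 0.1 s.
3. the stud of the flat box is down (value of joint flat_stud above 0.005 m), for 0.1 s.
At the end, for the whole second after the job is handed in: The studs of the tall, long and flat boxes are each down by more than 5 of their 20 mm, the round box's stud is down by less than 3 mm, all four boxes stand upright (within 0.1 rad) and still within 30 mm of where they were, and the stamp, cup and loupe are within 30 mm of where they were (value of joint each of tall_stud, long_stud, flat_stud above 0.005 m and value of joint round_stud below 0.003 m and distance of each of tall_box, long_box, flat_box, round_box, stamp, cup, loupe from where it was at the start of the episode below 0.03 m and angle between each of tall_box, long_box, flat_box, round_box's own z axis and vertical below 0.1 rad and linear speed of each of tall_box, long_box, flat_box, round_box below 0.02 m/s); the robot touches nothing.
It fails at once if a stud goes down out of order ((value of joint long_stud above 0.003 m and value of joint tall_stud below 0.005 m) or (value of joint flat_stud above 0.003 m and value of joint long_stud below 0.005 m)).
It fails at once if the round box's stud is pressed (value of joint round_stud above 0.003 m).
It fails at once if a box is touched harder than 25 N (contact force between the fingers and tall_box above 25 N or contact force between the fingers and long_box above 25 N or contact force between the fingers and flat_box above 25 N or contact force between the fingers and round_box above 25 N).
It fails at once if a box is lifted, tipped or shifted by more than 30 mm (height (world z) of any of tall_box, long_box, flat_box, round_box above 0.012 m or angle between any of tall_box, long_box, flat_box, round_box's own z axis and vertical above 0.2 rad or distance of any of tall_box, long_box, flat_box, round_box from where it was at the start of the episode above 0.03 m).
It fails at once if the stamp, cup or loupe is moved by more than 30 mm (distance of any of stamp, cup, loupe from where it was at the start of the episode above 0.03 m).
It also fails if it takes over 58 s, if anything falls off the work surface, if the arm or the gripper's body presses on something with over 40 N, if the wrist force passes 120 N, or if a joint passes its speed limit or range.

## Robot

A 6-joint arm with a two-finger parallel gripper is mounted at the origin on the work surface. World frame = base frame: x ahead of the robot, y to its left, z up, the work surface at z = 0. Lengths are in m, angles in rad, forces in N, time in s.
With the tool pointing down it reaches from about 0.3 to 0.875 m from the base axis. Payload 6.4 kg.
Tool frame: the origin (TCP) lies midway between the tips of the shut fingers; the grasp point (between the pads) lies ctrl.grip_depth behind it (ctrl.grip_depth is the distance from the TCP to the grasp point, in m); x points along the fingers, y is the direction in which the jaws open and shut, and the axes are right-handed (so a half turn about x gives the same grasp; the last joint's range is limited). The gripper opens to 85 mm and grips with 20 to 120 N. Pads are 22 mm wide; open, the fingers measure 114 mm over their backs; the gripper's body (76 mm by 85 mm) begins 54 mm behind the grasp point. The pads swing forward as they close: fully open they stand 13 mm farther back than shut.
Start: joints at [-1.38, 0.181, 1.607, -0, 1.354, -0.206], TCP at [0.222, -0.53, 0.231] pointing down, gripper open.
Joint ranges: [-2.99, 2.99], [-0.89, 2.07], [0.3, 2.58], [-1.14, 4.28], [0, 2.63], [-3.12, 3.12]. Speed limits (rad/s): [2.57, 2.57, 3.01, 3.14, 3.14, 3.14].

## Interface

Orientations are given as a unit quaternion [w, x, y, z].
In Python, from bench import ctrl gives the robot as it stands.
- The arm moves only by the tool carry_out, never from a script. Its argument "motion" is one flat list of numbers, 7 for each row, row after row: the turn, a rotation vector about the tool's x, y, z in degrees, then the shift along the tool's x, y, z in m, then the gripper's target within -1 to 1 (shut at 1, half-way at 0, fully open at -1). A call has 1 to 10 rows; each row shifts and turns the pose as measured when the row begins, along the tool's axes as they then stand; what a row does not reach is not made up. A row lasts 1/10 s, in which the tool goes at most 50 mm and 8.59 degrees, less where a joint would pass 70% of its speed; a pose out of reach is approached as far as the arm can. A call with a gripper value outside its range is refused whole. The fingers move at their own pace and stop on an object; the grip force is fixed at half the most. Time passes only in rows, so rows that do not move let the fingers close. It gives the time, the measured TCP pose, the force and the opening at its end, in the units of the state.
- ctrl.get_obs(): the state, without advancing time (a new reading comes with each control period).
- ctrl.camera(name): name is "scene" or "top" or "wrist"; returns the picture (384x512x3 uint8, blue, green, red); there is no depth.
- ctrl.camera_params(name): a dict with "mtx" (3x3 intrinsics, pixels), "k1" (the pictures are not rectified: a ray, as slopes to the right and down, at radius r is drawn at 1 + k1 r^2 times it, then the intrinsics apply), "pose" (4x4, takes a point from camera to world coordinates); the wrist camera has in their place "hand_eye" (4x4, takes a point from camera to tool coordinates, whose origin is the TCP and whose axes are the tool frame's). Camera axes: x right, y down, z forward; pixel columns grow to the right and rows downward; lengths in m; the calibration is good to about 2 mm. A picture is of the moment at which its call begins: read the wrist's pose just before it. camera_params takes no time and is no camera call.
- ctrl.hand_in(): hands the job in, once; it reports no verdict.
Trained networks look in the newest picture that a camera, given by its name, has taken for a name from the list of things; names that differ only in an ending like _2 or _b are one class to them, and where a whole thing is asked for, a point or a joint stands for the part that bears it (a point fixed in the world has none). Each returns a list of dicts, best first, with "conf" (0 to 1); they miss things now and then, are a little off and sometimes report something else, mostly with a low value. They report only what shows in the picture. A call takes as long as a camera call.
- ctrl.boxes_of(camera, thing): "point" ([x, y, z] in m, in the coordinates of the camera as it stood for that picture, good to about 4 mm: the middle of the surface that is visible of it).
- ctrl.trace(camera, thing): "pixels" (384x512 bool, what is visible of it).
- ctrl.landmark_of(camera, thing): "point" ([x, y, z] in m, in the coordinates of the camera as it stood for that picture, good to about 4 mm: a listed point, or the origin of a listed thing).
The state is a dict: "time_s": time; "q": joint angles; "dq": joint speeds; "joint_efforts": joint torques, N m; "eef_pos": TCP position; "eef_rot": TCP orientation; "wrist_force": force on the tool from outside, world axes, zero at the start; "torque": the same for the moment, N m; "opening": opening from 0.0 (shut) to 1.0 (fully open).
Only numpy, scipy, OpenCV 4.12 (cv2) and the standard library are available. Lean on these libraries where they do the work, as an engineer would, in place of code of your own. Each camera call takes 0.05 s, during which the arm holds its last target. There are 200 camera calls.

## Working session

There is one attempt and no reset: what is moved stays moved. The work goes in short steps, Python scripts to look and compute and a tool call to move; the robot and the scene stay as the last step left them, time stands still between calls to the robot, and variables do not carry over. Pictures are saved under pics/ and viewed, about 8 in all and at most 12, crops included, and the job is handed in when it is done.

Besides the shell and the picture viewer there is one more tool, called after "Call:" as name(argument=value, ...), one argument or row to a line, values as JSON. carry_out: Moves the arm, as the interface text tells. Its arguments: {"type":"object","properties":{"motion":{"type":"array"}},"required":["motion"]}

```bash
mkdir -p pics; cat > h.py <<'E'
import numpy as np, cv2
from bench import ctrl
from scipy.spatial.transform import Rotation as R
def T():
    o=ctrl.get_obs(); M=np.eye(4); q=o["eef_rot"]
    M[:3,:3]=R.from_quat([q[1],q[2],q[3],q[0]]).as_matrix(); M[:3,3]=o["eef_pos"]; return M
def camT(n):
    p=ctrl.camera_params(n)
    return T()@np.array(p["hand_eye"]) if n=="wrist" else np.array(p["pose"])
def w(n,pt,C): return (C@np.r_[pt,1])[:3]
def tool(p): # world point in tool coords
    return (np.linalg.inv(T())@np.r_[p,1])[:3]
E
python3 - <<'E'
from h import *
o=ctrl.get_obs(); print(o["time_s"],o["eef_pos"],o["wrist_force"],o["opening"]); print(T().round(3),ctrl.grip_depth)
for n in ["top","scene"]:
    C=camT(n); im=ctrl.camera(n); cv2.imwrite(f"pics/{n}0.png",im)
    for t in ["tall_stud_top","long_stud_top","flat_stud_top","round_stud_top","stamp","cup","loupe"]:
        print(n,t,[(w(n,d["point"],C).round(3).tolist(),round(d["conf"],2)) for d in ctrl.landmark_of(n,t)[:3]])
E
```

```text
0.0 [ 0.22213422 -0.52974712  0.23036298] [-0.73008924  1.3980119  -0.56946074] 1.0018869963164063
[[-0.     0.386 -0.922  0.222]
 [ 0.002 -0.922 -0.386 -0.53 ]
 [-1.    -0.002 -0.     0.23 ]
 [ 0.     0.     0.     1.   ]] 0.0187
top tall_stud_top [([0.637, 0.235, 0.166], 0.75)]
top long_stud_top [([0.458, 0.048, 0.099], 0.69)]
top flat_stud_top [([0.465, -0.273, 0.067], 0.7)]
top round_stud_top [([0.634, -0.117, 0.118], 0.75)]
top stamp [([0.447, 0.29, -0.001], 0.64)]
top cup [([0.679, -0.258, -0.002], 0.72), ([0.457, 0.056, 0.002], 0.31)]
top loupe [([0.73, 0.08, -0.001], 0.84)]
scene tall_stud_top [([0.631, 0.234, 0.169], 0.51)]
scene long_stud_top [([0.459, 0.053, 0.099], 0.5)]
scene flat_stud_top [([0.465, -0.278, 0.07], 0.47), ([0.635, 0.236, 0.001], 0.47)]
scene round_stud_top [([0.632, -0.12, 0.122], 0.79)]
scene stamp [([0.447, 0.291, 0.0], 0.75), ([0.63, 0.239, 0.167], 0.5)]
scene cup [([0.682, -0.262, 0.001], 0.83), ([0.449, 0.289, 0.002], 0.36)]
scene loupe [([0.727, 0.075, 0.0], 0.67), ([0.464, -0.277, 0.073], 0.58)]
```

View pics/top0.png

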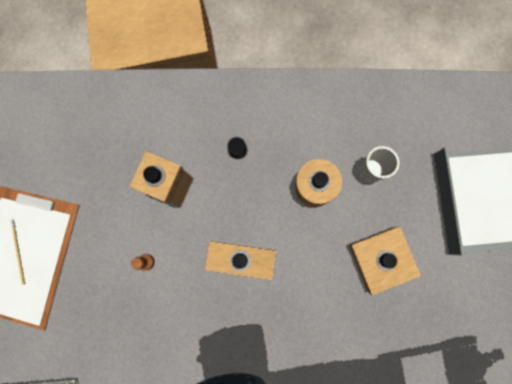

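View pics/scene0.png

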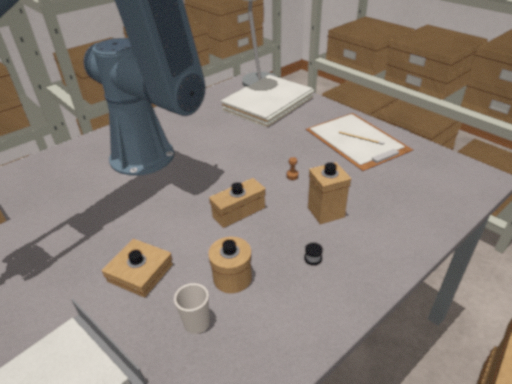

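The detections agree with the pictures. In the top view the tall stud is at (152,175), long at (240,261), flat at (388,260) and round at (320,180). I'll shut the fingers and travel at about 0.24 m towards the tall box.

Call:
carry_out(
  motion=[0, 0, 0, -0.001, -0.03, -0.037, 1, 0, 0, 0, -0.001, -0.03, -0.037, 1, 0, 0, 0, -0.001, -0.03, -0.037, 1, 0, 0, 0, -0.001, -0.03, -0.037, 1, 0, 0, 0, -0.001, -0.03, -0.037, 1, 0, 0, 0, -0.001, -0.03, -0.037, 1, 0, 0, 0, -0.001, -0.03, -0.037, 1, 0, 0, 0, -0.001, -0.03, -0.037, 1, 0, 0, 0, -0.001, -0.03, -0.037, 1, 0, 0, 0, -0.001, -0.03, -0.037, 1],
)

```text
time_s: 1.8
eef_pos: [0.4536, -0.1021, 0.2421]
eef_rot: [0.137, 0.695, 0.133, -0.693]
wrist_force: [-0.3, -1.1, -0.6]
opening: -0.001
```

```bash
python3 - <<'E'
from h import *
print(T().round(3), tool([.634,.235,.166]).round(3), ctrl.get_obs()["wrist_force"])
E
```

```text
[[ 0.005  0.375 -0.927  0.454]
 [-0.005 -0.927 -0.375 -0.102]
 [-1.     0.007 -0.002  0.242]
 [ 0.     0.     0.     1.   ]] [ 0.075 -0.245 -0.293] [-0.28394439 -1.09562025 -0.6464443 ]
```

Call:
carry_out(
  motion=[0, 0, 0, 0, -0.03, -0.036, 1, 0, 0, 0, 0, -0.03, -0.036, 1, 0, 0, 0, 0, -0.03, -0.036, 1, 0, 0, 0, 0, -0.03, -0.036, 1, 0, 0, 0, 0, -0.03, -0.036, 1, 0, 0, 0, 0, -0.03, -0.036, 1, 0, 0, 0, 0, -0.025, -0.03, 1, 0, 0, 0, 0, 0, 0, 1],
)

```text
time_s: 2.6
eef_pos: [0.6108, 0.1996, 0.2428]
eef_rot: [0.14, 0.697, 0.135, -0.69]
wrist_force: [-0.1, 0.1, -0.8]
opening: -0.002
```

```bash
cat > look.py <<'E'
import sys
from h import *
t,h=sys.argv[1],float(sys.argv[2])   # thing, known top height
C=camT("wrist"); cv2.imwrite(f"pics/w_{t}_{sys.argv[3]}.png",ctrl.camera("wrist"))
P=ctrl.camera_params("wrist"); K=np.array(P["mtx"]); k=P["k1"]
o=ctrl.get_obs(); print(o["time_s"],T().round(4).tolist(),o["wrist_force"])
for d in ctrl.landmark_of("wrist",t+"_stud_top")[:2]:
    p=w("wrist",d["point"],C); print("lm",p.round(4),tool(p).round(4),round(d["conf"],2), (K@(np.array(d["point"])/d["point"][2]))[:2])
E
python3 look.py tall .166 1
```

```text
2.65 [[0.01, 0.3804, -0.9248, 0.6101], [-0.0065, -0.9248, -0.3805, 0.1979], [-0.9999, 0.0098, -0.0068, 0.2428], [0.0, 0.0, 0.0, 1.0]] [ 0.51552088 -0.26609853 -0.42781795]
lm [0.6334 0.2369 0.1643] [ 0.0784 -0.0295 -0.0369] 0.95 [226.36444243 153.58694958]
```

Call:
carry_out(
  motion=[0, 0, 0, 0, -0.014, -0.0185, 1, 0, 0, 0, 0, -0.014, -0.018, 1, 0, 0, 0, 0.02, 0, 0, 1, 0, 0, 0, 0.02, 0, 0, 1, 0, 0, 0, 0.018, 0, 0, 1, 0, 0, 0, 0.005, 0, 0, 1, 0, 0, 0, 0, 0, 0, 1],
)

```text
time_s: 3.4
eef_pos: [0.6336, 0.226, 0.1807]
eef_rot: [0.137, 0.698, 0.129, -0.691]
wrist_force: [-1.5, -0.0, 0.0]
opening: -0.003
```

```bash
python3 look.py tall .166 2
```

```text
3.45 [[0.0114, 0.3695, -0.9292, 0.6337], [-0.0103, -0.9291, -0.3696, 0.226], [-0.9999, 0.0137, -0.0068, 0.1811], [0.0, 0.0, 0.0, 1.0]] [0.01180547 0.24765459 0.30364015]
lm [0.6336 0.2355 0.1679] [ 0.0137 -0.0087 -0.0027] 0.67 [245.38196124 224.15375412]
```

Call:
carry_out(
  motion=[0, 0, 0, 0.004, -0.009, -0.003, 1, 0, 0, 0, 0.004, 0, 0, 1, 0, 0, 0, 0.003, 0, 0, 1, 0, 0, 0, 0.003, 0, 0, 1, 0, 0, 0, 0.003, 0, 0, 1],
)

```text
time_s: 4.0
eef_pos: [0.6358, 0.2371, 0.1677]
eef_rot: [0.137, 0.7, 0.129, -0.688]
wrist_force: [0.2, -0.4, -0.2]
opening: -0.001
```

Call:
carry_out(
  motion=[0, 0, 0, 0.003, 0, 0, 1, 0, 0, 0, 0.003, 0, 0, 1],
)

```text
time_s: 4.2
eef_pos: [0.6359, 0.2371, 0.1619]
eef_rot: [0.138, 0.7, 0.129, -0.688]
wrist_force: [-1.6, 0.1, 4.2]
opening: 0.001
```

Call:
carry_out(
  motion=[0, 0, 0, 0.003, 0, 0, 1, 0, 0, 0, 0.003, 0, 0, 1],
)

```text
time_s: 4.4
eef_pos: [0.6359, 0.2371, 0.1565]
eef_rot: [0.138, 0.7, 0.129, -0.688]
wrist_force: [-1.7, -0.5, 5.2]
opening: 0.001
```

Call:
carry_out(
  motion=[0, 0, 0, 0.002, 0, 0, 1, 0, 0, 0, 0.001, 0, 0, 1],
)

```text
time_s: 4.6
eef_pos: [0.6359, 0.2371, 0.1539]
eef_rot: [0.138, 0.7, 0.129, -0.688]
wrist_force: [-2.7, 0.3, 6.4]
opening: 0.0
```

Call:
carry_out(
  motion=[0, 0, 0, -0.01, 0, 0, 1, 0, 0, 0, -0.03, 0, 0, 1, 0, 0, 0, -0.03, 0, 0, 1, 0, 0, 0, 0, 0.011, 0.023, 1, 0, 0, 0, 0, 0.02, 0.043, 1, 0, 0, 0, 0, 0.02, 0.043, 1, 0, 0, 0, 0, 0.02, 0.043, 1, 0, 0, 0, 0.01, 0.02, 0.043, 1, 0, 0, 0, 0.01, 0.011, 0.025, 1, 0, 0, 0, 0, 0, 0, 1],
)

```text
time_s: 5.6
eef_pos: [0.465, 0.056, 0.2056]
eef_rot: [0.139, 0.703, 0.129, -0.685]
wrist_force: [-0.1, 0.8, -0.3]
opening: 0.004
```

```bash
python3 look.py long .101 1; python3 - <<'E'
from h import *
C=camT("top"); cv2.imwrite("pics/top1.png",ctrl.camera("top"))
for t in ["tall_stud_top","tall_box"]:
  print([(w("top",d["point"],C).round(3).tolist(),round(d["conf"],2)) for d in ctrl.landmark_of("top",t)[:3]])
E
```

```text
5.65 [[0.0297, 0.3719, -0.9278, 0.4665], [-0.0096, -0.9281, -0.3723, 0.0566], [-0.9995, 0.0199, -0.024, 0.2066], [0.0, 0.0, 0.0, 1.0]] [ 0.2432813  -0.24955701 -0.37778424]
lm [0.4565 0.054  0.0969] [ 0.11   -0.0034  0.0145] 0.95 [256.68308329 197.03356892]
[([0.635, 0.237, 0.153], 0.52)]
[([0.636, -0.121, 0.117], 0.71), ([0.631, 0.235, 0.002], 0.69)]
```

Call:
carry_out(
  motion=[0, -1.4, -1.1, 0.02, 0.001, 0.0095, 1, 0, 0, 0, 0.02, 0, 0, 1, 0, 0, 0, 0.02, 0, 0, 1, 0, 0, 0, 0.018, 0, 0, 1, 0, 0, 0, 0.005, 0, 0, 1, 0, 0, 0, 0, 0, 0, 1],
)

```text
time_s: 6.45
eef_pos: [0.4611, 0.0556, 0.1169]
eef_rot: [-0.136, -0.691, -0.138, 0.696]
wrist_force: [0.6, -0.5, -0.1]
opening: 0.003
```

```bash
python3 look.py long .101 2
```

```text
6.5 [[-0.0065, 0.3809, -0.9246, 0.4612], [0.0016, -0.9246, -0.3809, 0.0556], [-1.0, -0.004, 0.0054, 0.1173], [0.0, 0.0, 0.0, 1.0]] [-0.33745844  0.72673291 -0.37079547]
lm [0.4588 0.0552 0.0976] [ 0.0205 -0.0008  0.0028] 0.73 [259.81002198 228.32781173]
```

Call:
carry_out(
  motion=[0, 0, 0, 0.004, 0.0015, 0.003, 1, 0, 0, 0, 0.004, 0, 0, 1, 0, 0, 0, 0.003, 0, 0, 1, 0, 0, 0, 0.003, 0, 0, 1, 0, 0, 0, 0.003, 0, 0, 1],
)

```text
time_s: 7.05
eef_pos: [0.4618, 0.0525, 0.1029]
eef_rot: [0.137, 0.694, 0.137, -0.693]
wrist_force: [-0.1, 0.8, -1.1]
opening: -0.002
```

Call:
carry_out(
  motion=[0, 0, 0, 0.003, 0, 0, 1, 0, 0, 0, 0.003, 0, 0, 1],
)

```text
time_s: 7.25
eef_pos: [0.462, 0.0524, 0.0968]
eef_rot: [0.137, 0.694, 0.137, -0.693]
wrist_force: [-1.8, 0.8, 4.6]
opening: -0.003
```

Call:
carry_out(
  motion=[0, 0, 0, 0.003, 0, 0, 1, 0, 0, 0, 0.003, 0, 0, 1],
)

```text
time_s: 7.45
eef_pos: [0.462, 0.0524, 0.0908]
eef_rot: [0.137, 0.694, 0.137, -0.693]
wrist_force: [-2.3, -0.0, 5.7]
opening: -0.0
```

Call:
carry_out(
  motion=[0, 0, 0, 0.002, 0, 0, 1],
)

```text
time_s: 7.55
eef_pos: [0.462, 0.0525, 0.0888]
eef_rot: [0.138, 0.694, 0.137, -0.693]
wrist_force: [-1.4, 0.7, 6.0]
opening: -0.001
```

Call:
carry_out(
  motion=[0, 0, 0, -0.01, 0, 0, 1, 0, 0, 0, -0.04, 0, 0, 1, 0, 0, 0, -0.03, 0.02, 0.008, 1, 0, 0, 0, 0, 0.044, 0.0175, 1, 0, 0, 0, 0, 0.044, 0.0175, 1, 0, 0, 0, 0, 0.044, 0.0175, 1, 0, 0, 0, 0, 0.044, 0.0175, 1, 0, 0, 0, 0, 0.044, 0.0175, 1, 0, 0, 0, 0, 0.044, 0.0175, 1, 0, 0, 0, 0, 0.015, 0.006, 1],
)

```text
time_s: 8.55
eef_pos: [0.4684, -0.2803, 0.1781]
eef_rot: [0.143, 0.696, 0.138, -0.69]
wrist_force: [0.1, -0.1, 0.5]
opening: -0.003
```

```bash
python3 look.py flat .071 1; python3 - <<'E'
from h import *
C=camT("top"); cv2.imwrite("pics/top2.png",ctrl.camera("top"))
for t in ["tall_stud_top","long_stud_top"]:
  print([(w("top",d["point"],C).round(3).tolist(),round(d["conf"],2)) for d in ctrl.landmark_of("top",t)[:3]])
E
```

```text
8.6 [[0.0092, 0.388, -0.9216, 0.4685], [-0.0061, -0.9216, -0.3881, -0.2811], [-0.9999, 0.0092, -0.0061, 0.1781], [0.0, 0.0, 0.0, 1.0]] [-2.13199892 -1.03138065  0.36482833]
lm [ 0.4669 -0.2764  0.0686] [ 0.109  -0.0031  0.0013] 0.67 [254.80956206 185.91205781]
[([0.73, 0.079, 0.001], 0.67), ([0.636, 0.235, 0.151], 0.53)]
[([0.633, -0.117, 0.0], 0.69), ([0.46, 0.051, 0.09], 0.59)]
```

Call:
carry_out(
  motion=[0, -0.3, -0.5, 0.02, -0.005, 0.001, 1, 0, 0, 0, 0.025, 0, 0, 1, 0, 0, 0, 0.025, 0, 0, 1, 0, 0, 0, 0.018, 0, 0, 1, 0, 0, 0, 0.003, 0, 0, 1, 0, 0, 0, 0, 0, 0, 1],
)

```text
time_s: 9.4
eef_pos: [0.4679, -0.2585, 0.0853]
eef_rot: [0.145, 0.692, 0.148, -0.691]
wrist_force: [-0.3, -1.0, 0.4]
opening: 0.002
```

```bash
python3 look.py flat .071 2
```

```text
9.45 [[0.0007, 0.4048, -0.9144, 0.468], [0.0046, -0.9144, -0.4048, -0.2586], [-1.0, -0.0039, -0.0025, 0.0856], [0.0, 0.0, 0.0, 1.0]] [-0.24417068  0.10985193 -0.36996448]
lm [ 0.4681 -0.2787  0.0702] [0.0159 0.0176 0.008 ] 0.61 [290.99875478 240.07577332]
```

Call:
carry_out(
  motion=[0, 0, 0, 0, 0.01, 0.005, 1, 0, 0, 0, 0, 0.0065, 0.0035, 1, 0, 0, 0, 0.003, 0, 0, 1, 0, 0, 0, 0.003, 0, 0, 1, 0, 0, 0, 0, 0, 0, 1],
)

```text
time_s: 10.0
eef_pos: [0.4691, -0.2819, 0.0835]
eef_rot: [0.147, 0.694, 0.145, -0.69]
wrist_force: [0.3, -0.4, -0.4]
opening: -0.002
```

Call:
carry_out(
  motion=[0, 0, 0, 0.003, -0.004, 0, 1, 0, 0, 0, 0.003, 0, 0, 1, 0, 0, 0, 0.003, 0, 0, 1, 0, 0, 0, 0.003, 0, 0, 1],
)

```text
time_s: 10.4
eef_pos: [0.4673, -0.2775, 0.0705]
eef_rot: [0.147, 0.694, 0.145, -0.69]
wrist_force: [0.5, -0.9, 1.1]
opening: -0.002
```

Call:
carry_out(
  motion=[0, 0, 0, 0.003, 0, 0, 1, 0, 0, 0, 0.003, 0, 0, 1],
)

```text
time_s: 10.6
eef_pos: [0.4673, -0.2775, 0.0645]
eef_rot: [0.147, 0.694, 0.145, -0.69]
wrist_force: [-1.1, 1.2, 4.9]
opening: -0.001
```

Call:
carry_out(
  motion=[0, 0, 0, 0.003, 0, 0, 1, 0, 0, 0, 0.002, 0, 0, 1],
)

```text
time_s: 10.8
eef_pos: [0.4673, -0.2775, 0.0595]
eef_rot: [0.147, 0.694, 0.145, -0.69]
wrist_force: [-2.6, 0.8, 5.8]
opening: -0.002
```

Call:
carry_out(
  motion=[0, 0, 0, 0, 0, 0, 1, 0, 0, 0, -0.01, 0, 0, 1, 0, 0, 0, -0.03, 0, 0, 1, 0, 0, 0, -0.04, 0, 0, 1, 0, 0, 0, -0.03, 0.03, 0.03, 1, 0, 0, 0, 0, 0.04, 0.01, 1, 0, 0, 0, 0, 0.04, 0.01, 1, 0, 0, 0, 0, 0.03, 0, 1, 0, 0, 0, 0, 0, 0, 1],
)

```text
time_s: 11.7
eef_pos: [0.4788, -0.4291, 0.1768]
eef_rot: [0.149, 0.694, 0.145, -0.689]
wrist_force: [0.5, 0.1, 0.0]
opening: 0.002
```

```bash
python3 - <<'E'
from h import *
for n in ["top","scene"]:
    C=camT(n); cv2.imwrite(f"pics/{n}3.png",ctrl.camera(n))
    for t in ["tall_stud_top","long_stud_top","flat_stud_top","round_stud_top","stamp","cup","loupe","tall_box","long_box","flat_box","round_box"]:
        print(n,t,[(w(n,d["point"],C).round(3).tolist(),round(d["conf"],2)) for d in ctrl.landmark_of(n,t)[:2]])
E
```

```text
top tall_stud_top [([0.636, 0.237, 0.153], 0.62)]
top long_stud_top [([0.459, 0.052, 0.087], 0.67)]
top flat_stud_top [([0.463, -0.277, 0.054], 0.67)]
top round_stud_top [([0.636, -0.117, 0.117], 0.48)]
top stamp [([0.451, 0.287, 0.001], 0.52)]
top cup [([0.68, -0.259, 0.0], 0.87)]
top loupe [([0.634, -0.118, -0.0], 0.24)]
top tall_box [([0.63, 0.234, 0.004], 0.71), ([0.458, 0.05, 0.089], 0.45)]
top long_box [([0.455, 0.057, -0.001], 0.66)]
top flat_box [([0.464, -0.273, 0.002], 0.68)]
top round_box [([0.633, -0.118, 0.002], 0.93)]
scene tall_stud_top []
scene long_stud_top [([0.458, 0.054, 0.089], 0.56), ([0.629, -0.12, 0.121], 0.2)]
scene flat_stud_top [([0.465, -0.274, 0.062], 0.7)]
scene round_stud_top []
scene stamp [([0.447, 0.287, 0.004], 0.76)]
scene cup [([0.68, -0.261, 0.001], 0.83)]
scene loupe [([0.731, 0.073, 0.004], 0.56)]
scene tall_box [([0.633, 0.234, 0.001], 0.63)]
scene long_box [([0.46, 0.049, -0.002], 0.61)]
scene flat_box [([0.465, -0.279, 0.004], 0.81), ([0.465, -0.277, 0.064], 0.63)]
scene round_box [([0.637, -0.118, 0.003], 0.63)]
```

View pics/scene3.png

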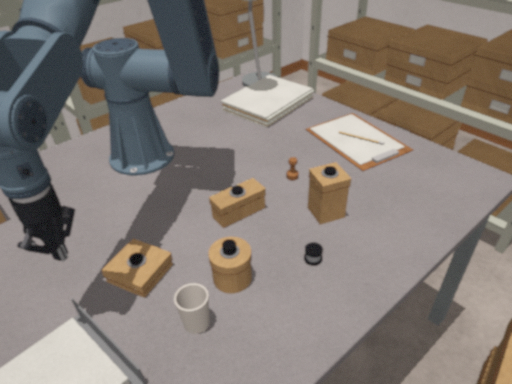

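The scene picture shows the tall (330,172), long (238,190) and flat (137,260) studs down and the round stud (229,247) still up. Nothing has moved and the arm is clear, so I'm handing in.

```bash
python3 -c "
from bench import ctrl
print(ctrl.hand_in())"
```

```text
the job is handed in; nothing more can be done
None
```

I pressed the tall, long and flat studs down in that order with shut fingertips, then handed the job in at about 13 s; it gives no verdict. From the fingertip height at the end of each press, each stud is about 12 mm down. The highest vertical force I read was about 6.4 N.

- **Studs:** The last top-camera check put the stud tops at 0.153 m (tall), 0.087 m (long) and 0.054 m (flat), which is 12 to 17 mm down. The round stud was still up, at 0.117 m before and after.
- **Boxes and bystanders:** All readings stayed within about 1 cm of the start positions, and the arm stood clear.
- **Disagreements:**
  - The scene camera read the flat stud at 0.062 m against 0.054 m from the top camera. Both are past the 5 mm needed.
  - The scene camera did not detect the tall or round stud in the last check, though both show in its picture.
  - The top camera's only loupe detection was a low-confidence false one on the round box. The scene camera found the loupe in its place.

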